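Isolate the X-ray source and take its trapped key

ROBOT

A 6-joint arm with a two-finger parallel gripper is mounted at the origin on the work surface. World frame = base frame: x ahead of the robot, y to its left, z up, the work surface at z = 0. Lengths are in m, angles in rad, forces in N, time in s.
With the tool pointing down it reaches from about 0.35 to 0.875 m from the base axis. Payload 15.5 kg.
Tool frame: the origin (TCP) lies midway between the tips of the shut fingers; the grasp point (between the pads) lies 19 mm behind it; x points along the fingers, y is the direction in which the jaws open and shut, and the axes are right-handed (so a half turn about x gives the same grasp; the last joint's range is limited). The gripper opens to 85 mm and grips with 20 to 120 N. Pads are 22 mm wide; open, the fingers measure 114 mm over their backs; the gripper's body (76 mm by 85 mm) begins 54 mm behind the grasp point. The pads swing forward as they close: fully open they stand 13 mm farther back than shut.
Start: joints at [-1.306, 0.494, 1.345, -0, 1.302, -0.096], TCP at [0.221, -0.585, 0.231] pointing down, gripper open.
Joint ranges: [-2.91, 2.91], [-0.82, 2.16], [0.22, 2.67], [-1.22, 4.37], [0.12, 2.79], [-3.08, 3.08]. Speed limits (rad/s): [1.89, 1.89, 2.57, 3.01, 3.01, 3.01].

INTERFACE

Orientations are given as a unit quaternion [w, x, y, z].
In Python, from cell import r gives the robot as it stands.
- The arm moves only by the tool send_rows, never from a script. Its argument "plan" is a list of rows, each a list of 4 numbers: the shift along the world's x, y, z in cm, then the turn about the world's z in rad. In form: [[tx, ty, tz, yaw], ...]. A call has 1 to 20 rows; each row shifts and turns the commanded pose from where the row before left it; what a row does not reach is not made up. A row lasts 1/12 s, in which the tool goes at most 41.7 mm and 7.16 degrees, less where a joint would pass 70% of its speed; a pose out of reach is approached as far as the arm can. A call is refused whole if a number of a shift passes 4.17 or a number of a turn 0.125, either way. A call with a gripper value outside its range is refused whole. "gripper" is the opening, from 0 (shut) to 1 (fully open), set as the call begins (left out, the last holds). The fingers move at their own pace and stop on an object; "force" is the grip in N (left out, the last holds). Time passes only in rows, so rows that do not move let the fingers close. It gives the time, the measured TCP pose, the force and the opening at its end, in the units of the state.
- r.state(): the state, without advancing time (a new reading comes with each control period).
- r.snapshot(name): name is "scene" or "side" or "wrist"; returns a dict with "pixels" (400x640x3 uint8, red, green, blue), "K" (3x3 intrinsics, pixels), "R" (3x3) and "t" (3): a world point X has camera coordinates R X + t. Camera axes: x right, y down, z forward; pixel columns grow to the right and rows downward; lengths in m; the calibration is good to about 2 mm. A picture is of the moment at which its call begins. There is no depth.
- r.sign_off(): hands the job in, once; it reports no verdict.
The state is a dict: "t": time; "qpos": joint angles; "joint_vel": joint speeds; "tau": joint torques, N m; "tcp_pos": TCP position; "tcp_rot": TCP orientation; "ft_force": force on the tool from outside, world axes, zero at the start; "wrist_torque": the same for the moment, N m; "gripper_width": opening from 0.0 (shut) to 1.0 (fully open).
Only numpy, scipy, OpenCV 4.12 (cv2) and the standard library are available. Lean on these libraries where they do the work, as an engineer would, in place of code of your own. Each camera call takes 0.05 s, during which the arm holds its last target.

TASK

Isolate the X-ray source: swing the red isolator lever anticlockwise from ON to OFF until it is fully home on its stop, without forcing it. Only then does the blue key come free: turn it a quarter turn anticlockwise, gently, draw it straight up out of the lock and put it in the orange key tray. Leave the lever at OFF and the other things where they are.

Things in the scene. Friction and masses are not known exactly. Their poses are not given: they have to be found in the camera images.
- interlock: Grey die-cast isolator box, 125 (x) by 190 (y) by 75 mm high, bolted down. Origin: centre of its underside; z up. On top: on a yellow plate the red lever, with a red dot at ON (towards the box's +x) and a green dot at OFF (towards +y); at the other end the key lock.
- lever_axis (a point): On the lever's vertical turning axis, at the box top. Home is a solid end stop of the spindle, 90 deg anticlockwise (seen from above) from full ON. The lever may start up to 5 deg past full ON. It is clamped on the spindle by hand: at ON and OFF alike it is off from the box's +x and +y by one unknown angle, up to 15 deg either way, so home can only be felt.
- lever_grip (a point): Point to take the red lever: 80 mm from its axis, half-way up its bar, 101 mm above the table. x along the bar, outward; z up. The bar is 16 mm wide, 26 mm high (underside 13 mm over the box top), ends 100 mm from the axis; its round hub is 48 mm wide. It drags with about 8 N at the grip and stays where it is left. Squeezing it does no harm.
- stop: The lever's end stop: an 8 mm steel pin inside the box, unseen, fixed, met by a dog on the spindle 40 mm from the lever's axis when the lever is home. More than 50 N there, that is 25 N pushed at the grip, is forcing the lever. It tells nothing of the lever's clamp angle.
- lock (a point): On the key's vertical axis, at the box top, 80 mm from the lever's axis. A steel face with a slot 10 mm wide (along the box's x) and 27 mm long (along its y), through the 6 mm cover. With the lever more than 5 deg short of its stop the key is blocked after about 40 deg of turn; fully home, it turns freely. More than 30 N between key and lock (0.25 N m of twist) is forcing it.
- key_bow (a point): Centre of the key's blue bow, a flat upright plate 30 mm wide (x), 9 thick (y), 32 high, 101 mm above the table. Below it an 8 mm round stem and, 34 to 40 mm under this point, a cross lug 24 mm long (x) by 6 wide, held under the cover. Trapped: x along the box's x. A quarter turn anticlockwise, to a stop, brings x along the box's y (needed within 7 deg): then it lifts out, clear 20 mm up.
- key: The same key as a whole, about 50 g; origin under its lug, 40 mm below the bow's centre, same axes. In the lock it has 2 mm of play up and down, 1 mm sideways and about 5 deg in turning; freed, it turns with about 0.03 N m.
- key_tray: Orange open tray, 170 (x) by 140 (y) by 28 mm high, walls and floor 4 mm, fixed. Origin: centre of its underside; z up.
- gonio_head: Bystander: steel and brass goniometer head, 42 mm round, 54 mm high. Origin: centre of its underside.
- vial: Bystander: small amber vial, 26 mm round, 50 mm high. Origin: centre of its underside.
- driver: Bystander: yellow screwdriver, 160 mm long, lying on the table along its x. Origin: under its middle.
Things that resemble listed ones, but are neither listed nor needed, are in the scene too. Leave any turquoise look-alike of the key alone. Several things look just like the key_tray: the one meant starts farthest to the robot's right.

How it is judged:
By the outcome, as a careful person would: the job done as asked, in the order asked, and still so for the second after the job is handed in, with the robot touching nothing.
It also fails if it takes over 72 s, if anything falls off the work surface, if the arm or the gripper's body presses on something with over 40 N, if the wrist force passes 120 N, or if a joint passes its speed limit or range.

## Working session

There is one attempt and no reset: what is moved stays moved. The work goes in short steps, Python scripts to look and compute and a tool call to move; the robot and the scene stay as the last step left them, time stands still between calls to the robot, and variables do not carry over. Pictures are saved under pics/ and viewed, and the job is handed in when it is done.

Besides the shell and the picture viewer there is one more tool, called as name(argument=value, ...), one argument or row to a line, values as JSON. send_rows: Moves the arm, as the interface text tells. Its arguments: {"type":"object","properties":{"plan":{"type":"array","items":{"type":"array","items":{"type":"number"}}},"gripper":{"type":"number"},"force":{"type":"number"}},"required":["plan"]}

```bash
mkdir -p pics; ls; cat > h.py <<'E'
import numpy as np, cv2
from cell import r
def snap(n,f):
    s=r.snapshot(n); np.savez('pics/%s.npz'%f,**{k:np.array(v) for k,v in s.items()}); cv2.imwrite('pics/%s.png'%f,cv2.cvtColor(np.array(s['pixels']),cv2.COLOR_RGB2BGR)); return s
def crop(f,x0,y0,x1,y1,k,o):
    im=cv2.imread('pics/%s.png'%f)[y0:y1,x0:x1]; cv2.imwrite('pics/%s.png'%o,cv2.resize(im,None,fx=k,fy=k,interpolation=cv2.INTER_CUBIC))
def ray(f,u,v,z):
    d=np.load('pics/%s.npz'%f); R,t=d['R'],d['t']; c=-R.T@t; w=R.T@np.linalg.inv(d['K'])@[u,v,1]; return c+w*(z-c[2])/w[2]
def proj(f,X):
    d=np.load('pics/%s.npz'%f); p=d['K']@(d['R']@np.array(X)+d['t']); return p[:2]/p[2]
def tri(obs):
    A=[];b=[]
    for f,u,v in obs:
        d=np.load('pics/%s.npz'%f); R,t=d['R'],d['t']; c=-R.T@t; w=R.T@np.linalg.inv(d['K'])@[u,v,1]; w/=np.linalg.norm(w); P=np.eye(3)-np.outer(w,w); A.append(P);b.append(P@c)
    return np.linalg.lstsq(np.vstack(A),np.hstack(b),rcond=None)[0]
E
python3 - <<'E'
from h import *
for n in('scene','side','wrist'): 
    s=snap(n,n+'0'); print(n,-s['R'].T@s['t'])
print(r.state())
E
```

```text
pics
scene [ 0.96744311 -0.57742845  0.64286611]
side [0.42149439 0.8179991  0.61833691]
wrist [ 0.28240455 -0.56182079  0.37288179]
{'t': 0.15, 'qpos': array([-1.30549818e+00,  4.94050416e-01,  1.34597885e+00,  6.73525071e-05,
        1.30251723e+00, -9.54860723e-02]), 'joint_vel': array([ 0.00124221, -0.00141487, -0.00286218, -0.00163198,  0.00125922,
       -0.000603  ]), 'tau': array([ 1.52576777e-03, -8.82546258e+01, -3.84059680e+01, -2.55488635e-05,
        7.11899964e-03, -4.15675652e-05]), 'tcp_pos': array([ 0.2205888 , -0.58448262,  0.23083441]), 'tcp_rot': array([-0.1265216 , -0.69562819, -0.12719753,  0.69563963]), 'ft_force': array([-0.56151312,  0.52196571, -0.23607199]), 'wrist_torque': array([ 0.0415041 , -0.01063042, -0.08919041]), 'gripper_width': 0.9968427521845101}
```

View pics/scene0.png

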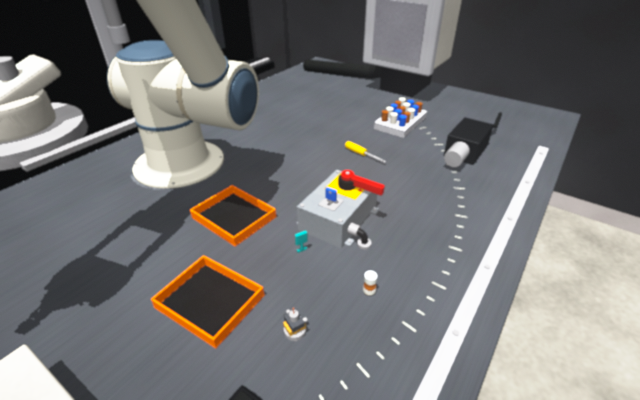

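View pics/side0.png

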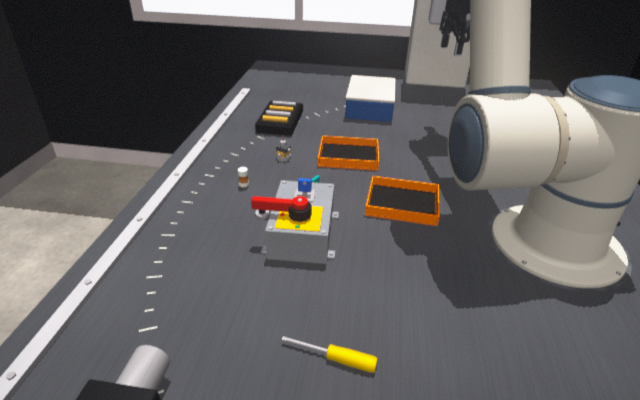

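View pics/wrist0.png

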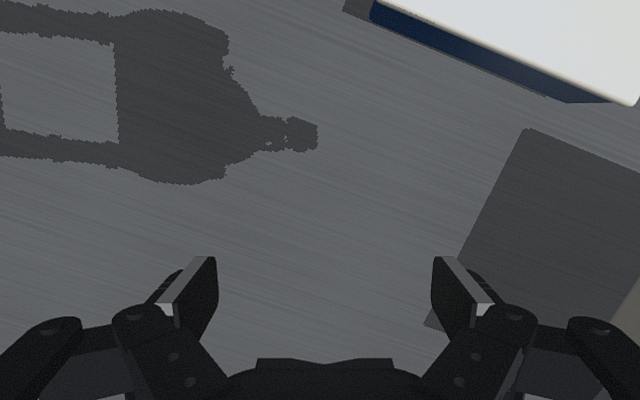

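The scene view shows two trays, at (208,300) and (233,213). The one at (208,300) lies further towards −y, the robot's right. The blue key is at (331,195), and its turquoise look-alike is at (301,240). Next I'll check these in enlarged crops.

```bash
python3 - <<'E'
from h import *
crop('scene0',280,150,400,250,6.5,'c1'); crop('side0',240,165,350,270,5.6,'c2'); crop('scene0',140,170,340,345,4,'c3')
print([ray('scene0',u,v,0.028) for u,v in((208,300),(233,213))],[ray('side0',u,v,0.028) for u,v in((349,152),(403,199))])
E
```

```text
[array([ 0.50691897, -0.31953926,  0.028     ]), array([ 0.35091233, -0.10184535,  0.028     ])] [array([ 0.48666238, -0.28029274,  0.028     ]), array([ 0.33650423, -0.06879846,  0.028     ])]
```

View pics/c1.png

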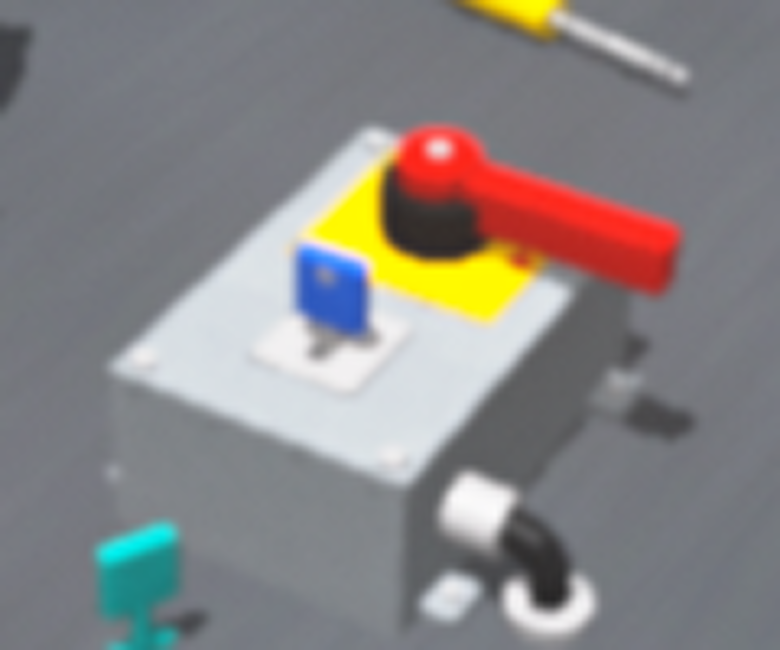

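View pics/c2.png

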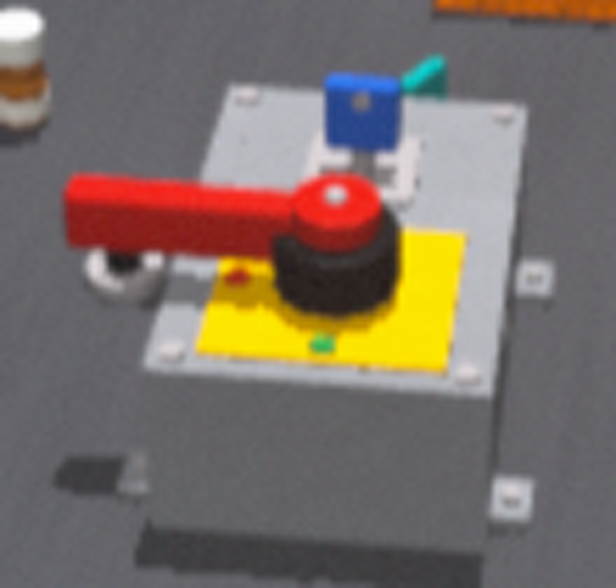

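View pics/c3.png

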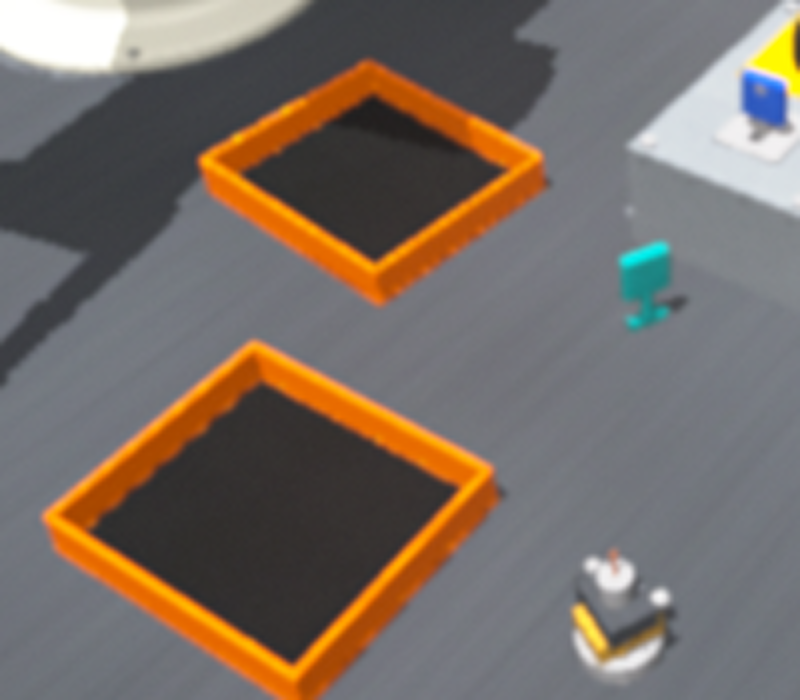

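```bash
cat > m.py <<'E'
from h import *
from scipy.optimize import least_squares
S=lambda U,V:('scene0',(U+.5)/6.5-.5+280,(V+.5)/6.5-.5+150)
D=lambda U,V:('side0',(U+.5)/5.6-.5+240,(V+.5)/5.6-.5+165)
P={'c--':(S(108,370),D(527,106)),'c+-':(S(405,487),D(230,87)),'c-+':(S(372,126),D(492,392)),'hub':(S(438,150),D(336,195)),
'bowL':(S(297,245),D(402,82)),'bowR':(S(370,268),D(327,78)),'barend':(S(672,232),D(68,178))}
for k,o in P.items(): print(k,tri(o).round(4))
obs=[(P['c--'][0],-1,-1),(P['c--'][1],-1,-1),(P['c+-'][0],1,-1),(P['c+-'][1],1,-1),(P['c-+'][0],-1,1),(P['c-+'][1],-1,1),(D(148,366),1,1)]
def f(p):
    e=[]
    for (n,u,v),a,b in obs:
        c,s=np.cos(p[2]),np.sin(p[2]); x,y=a*.0625,b*.095
        e+=list(proj(n,[p[0]+c*x-s*y,p[1]+s*x+c*y,.075])-[u,v])
    return e
q=least_squares(f,[.5,-.0,0]); print('box',q.x,np.degrees(q.x[2]),np.round(q.fun,1))
T=lambda U,V:((U+.5)/4-.5+140,(V+.5)/4-.5+170)
for u in((45,518),(255,343),(493,468),(298,668)): print('tray',ray('scene0',*T(*u),.028))
E
python3 m.py
```

```text
c-- [ 0.5027 -0.0336  0.0743]
c+- [ 0.6274 -0.0254  0.074 ]
c-+ [0.4923 0.1573 0.0762]
hub [0.5571 0.1051 0.1167]
bowL [0.547  0.0237 0.1158]
bowR [0.5765 0.0268 0.116 ]
barend [0.6558 0.1102 0.1153]
box [0.55917211 0.06513035 0.06212839] 3.5596946757123624 [-0.2 -0.3 -0.2 -0.2 -0.4 -0.3 -0.4 -0.3 -1.   0.3  0.3  0.4 -1.1  0.3]
tray [ 0.41315941 -0.38255386  0.028     ]
tray [ 0.40504137 -0.24384296  0.028     ]
tray [ 0.57273447 -0.23312656  0.028     ]
tray [ 0.57798328 -0.3673991   0.028     ]
```

```bash
cat >> h.py <<'E'
from scipy.spatial.transform import Rotation as Ro
def st():
    s=r.state(); q=s['tcp_rot']; M=Ro.from_quat([q[1],q[2],q[3],q[0]]).as_matrix()
    print('t%.2f'%s['t'],'p',s['tcp_pos'].round(4),'x',M[:,0].round(3),'jaw%.2f'%np.degrees(np.arctan2(M[1,1],M[0,1])),'F',s['ft_force'].round(2),'T',s['wrist_torque'].round(3),'w%.3f'%s['gripper_width'],'q',s['qpos'].round(2)); return s
E
python3 -c "
from h import *;st()"
```

```text
t0.15 p [ 0.2206 -0.5845  0.2308] x [-0.     0.001 -1.   ] jaw-69.33 F [-0.56  0.52 -0.24] T [ 0.042 -0.011 -0.089] w0.997 q [-1.31  0.49  1.35  0.    1.3  -0.1 ]
```

send_rows(
  plan=[
    [1.9,3.3,0.1,-0.0165],
    [1.9,3.3,0.1,-0.0165],
    [1.9,3.3,0.1,-0.0165],
    [1.9,3.3,0.1,-0.0165],
    [1.9,3.3,0.1,-0.0165],
    [1.9,3.3,0.1,-0.0165],
    [1.9,3.3,0.1,-0.0165],
    [1.9,3.3,0.1,-0.0165],
    [1.9,3.3,0.1,-0.0165],
    [1.9,3.3,0.1,-0.0165],
    [1.9,3.3,0.1,-0.0165],
    [1.9,3.3,0.1,-0.0165],
    [1.9,3.3,0.1,-0.0165],
    [1.9,3.3,0.1,-0.0165],
    [1.9,3.3,0.1,-0.0165],
    [1.9,3.3,0.1,-0.0165],
    [1.9,3.3,0.1,-0.0165],
    [1.9,3.3,0.1,-0.0165],
    [1.9,3.3,0.1,-0.0165],
    [1.9,3.3,0.1,-0.0165],
  ],
  gripper=0.55,
  force=20,
)

```text
t: 1.82
tcp_pos: [0.6011, 0.0772, 0.2512]
tcp_rot: [-0.011, -0.707, -0.011, 0.707]
ft_force: [1.0, -1.1, 0.5]
gripper_width: 0.55
```

```bash
python3 -c "
from h import *;st();s=snap('wrist','w1');print(-s['R'].T@s['t']);st()"
```

```text
t1.82 p [0.6011 0.0772 0.2512] x [-0. -0. -1.] jaw-88.27 F [ 0.99 -1.08  0.51] T [-0.017  0.008  0.043] w0.550 q [ 0.03  0.45  1.37 -0.    1.33  1.57]
[0.66718564 0.07871907 0.39326804]
t1.87 p [0.604  0.0824 0.2513] x [ 0.002  0.002 -1.   ] jaw-88.23 F [-2.88  6.93 -2.19] T [ 0.123  0.051 -0.025] w0.550 q [0.04 0.45 1.36 0.   1.33 1.58]
```

View pics/w1.png

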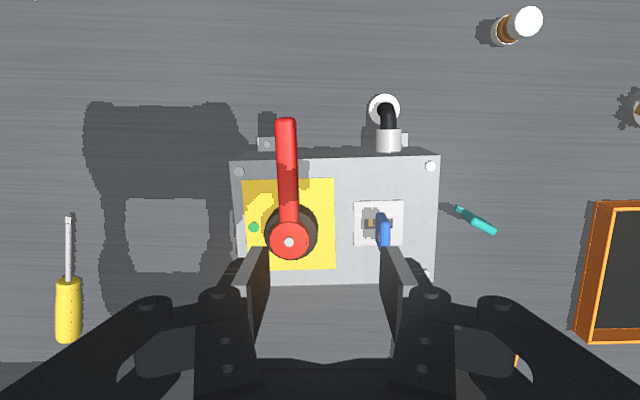

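send_rows(
  plan=[
    [0,0,0,0],
    [0,0,0,0],
  ],
)

```text
t: 2.03
tcp_pos: [0.6004, 0.0757, 0.2508]
tcp_rot: [-0.012, -0.707, -0.011, 0.707]
ft_force: [-0.3, 0.2, 1.3]
gripper_width: 0.551
```

```bash
python3 -c "
from h import *;st();s=snap('wrist','w2');print(-s['R'].T@s['t'])
crop('w2',220,100,440,290,3.6,'w2c')"
```

```text
t2.03 p [0.6004 0.0757 0.2508] x [-0.001 -0.    -1.   ] jaw-88.15 F [-0.3   0.16  1.27] T [-0.047 -0.008 -0.054] w0.551 q [ 0.03  0.45  1.37 -0.    1.32  1.57]
[0.66656286 0.07736152 0.39283117]
```

View pics/w2c.png

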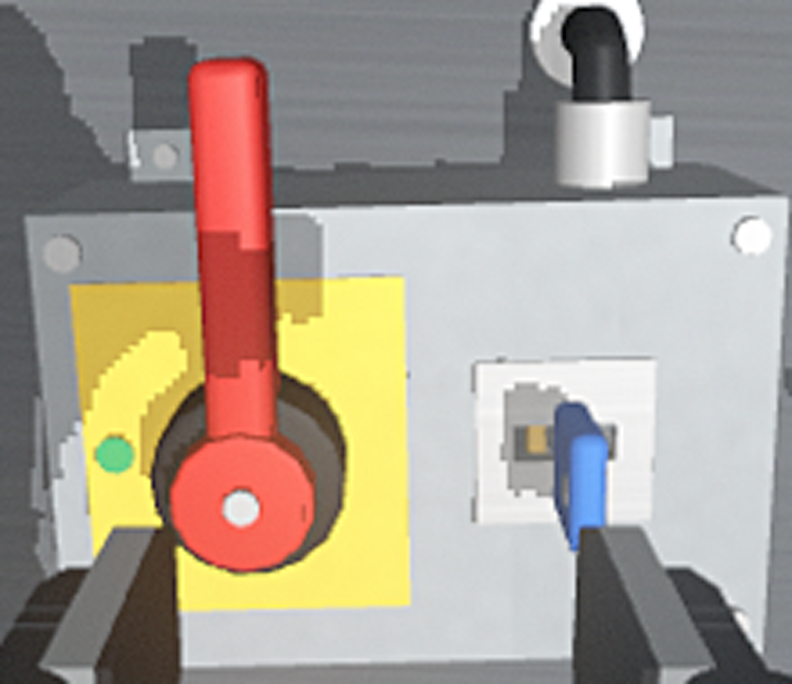

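```bash
python3 - <<'E'
from h import *
W=lambda U,V:((U+.5)/3.6-.5+220,(V+.5)/3.6-.5+100)
print(np.load('pics/w2.npz')['K'])
h=ray('w2',*W(241,508),.117);print('hub',h)
for p in((190,80),(252,80),(207,420),(192,150)): print(ray('w2',*W(*p),.114))
L=ray('w2',*W(190,80),.114)
for a in(2,4,6,8,10,12):
    t=np.radians(a);A=np.array([.5567,.105,.114]);u=np.array([np.cos(t),np.sin(t),0]);n=np.array([-u[1],u[0],0])
    print(a,[(( proj('w2',A+u*d+n*s)-[220,100]+.5)*3.6-.5).round(0) for d in(.1,.04) for s in(.008,-.008)])
# key bow top
for p in((572,403),(605,440)): print('bow',ray('w2',*W(*p),.117))
for X in((.55672,.105,.117),(.5617,.0252,.117)): print(((proj('w2',X)-[220,100]+.5)*3.6-.5))
E
```

```text
[[356.00376503   0.         324.21058229]
 [  0.         356.00376503 202.77202908]
 [  0.           0.           1.        ]]
hub [0.55804767 0.10485269 0.117     ]
[0.65354649 0.11642669 0.114     ]
[0.65397262 0.10326987 0.114     ]
[0.5780222  0.11299261 0.114     ]
[0.63883799 0.11608119 0.114     ]
2 [array([190.,  66.]), array([265.,  66.]), array([201., 342.]), array([272., 341.])]
4 [array([173.,  68.]), array([249.,  65.]), array([194., 343.]), array([266., 340.])]
6 [array([157.,  70.]), array([232.,  65.]), array([188., 344.]), array([259., 339.])]
8 [array([141.,  73.]), array([216.,  65.]), array([182., 346.]), array([253., 339.])]
10 [array([125.,  77.]), array([199.,  66.]), array([176., 348.]), array([247., 338.])]
12 [array([109.,  81.]), array([183.,  67.]), array([171., 350.]), array([240., 338.])]
bow [0.58561831 0.03068008 0.117     ]
bow [0.57713666 0.02258069 0.117     ]
[240.33224222 513.38712094]
[588.28628899 503.57352331]
```

send_rows(
  plan=[
    [1.2,1.08,-0.5,0],
    [1.2,1.08,-1,0],
    [1.2,1.08,-2,0],
    [0,0,-2.5,0.002],
    [0,0,-2.5,0.002],
    [0,0,-2.5,0.002],
    [0,0,-2.5,0],
    [0,0,-2,0],
    [0,0,-1,0],
    [0,0,-0.3,0],
    [0,0,0,0],
    [0,0,0,0],
  ],
)

```text
t: 3.08
tcp_pos: [0.6372, 0.1073, 0.0845]
tcp_rot: [0.013, 0.707, 0.013, -0.706]
ft_force: [0.8, 0.4, -0.0]
gripper_width: 0.553
```

```bash
python3 -c "
from h import *;st();s=snap('wrist','w3')"
```

```text
t3.08 p [0.6372 0.1073 0.0845] x [ 0.001  0.    -1.   ] jaw-87.92 F [ 0.8   0.43 -0.04] T [0.019 0.05  0.015] w0.553 q [ 0.07  0.68  1.44 -0.    1.02  1.61]
```

View pics/w3.png

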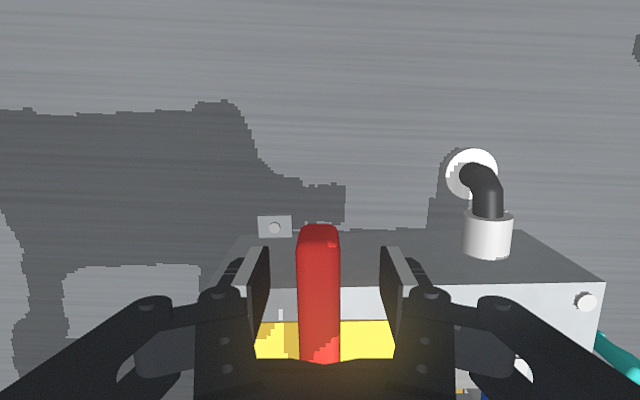

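The bar sits centred between the pads, at about (318,290). Closing on it gently.

send_rows(
  plan=[
    [0,0,0,0],
    [0,0,0,0],
    [0,0,0,0],
    [0,0,0,0],
    [0,0,0,0],
    [0,0,0,0],
    [0,0,0,0],
    [0,0,0,0],
  ],
  gripper=0,
  force=25,
)

```text
t: 3.8
tcp_pos: [0.6372, 0.108, 0.0841]
tcp_rot: [0.013, 0.708, 0.013, -0.706]
ft_force: [-1.7, 2.3, 6.3]
gripper_width: 0.181
```

```bash
python3 - <<'E'
from h import *
st()
c=np.array([.5567,.105]);
# arc from 2.2deg, R=.0805
for a in range(0,96,5):
    t=np.radians(2.2+a); t2=np.radians(2.2+a+5); print(a,((np.array([np.cos(t2),np.sin(t2)])-[np.cos(t),np.sin(t)])*8.05).round(2))
E
```

```text
t3.80 p [0.6372 0.108  0.0841] x [ 0.002  0.    -1.   ] jaw-87.89 F [-1.74  2.31  6.34] T [ 0.379  0.105 -0.215] w0.181 q [0.08 0.68 1.44 0.   1.02 1.61]
0 [-0.06  0.7 ]
5 [-0.12  0.69]
10 [-0.18  0.68]
15 [-0.24  0.66]
20 [-0.29  0.64]
25 [-0.35  0.61]
30 [-0.4   0.58]
35 [-0.45  0.54]
40 [-0.49  0.5 ]
45 [-0.54  0.45]
50 [-0.57  0.41]
55 [-0.61  0.35]
60 [-0.63  0.3 ]
65 [-0.66  0.24]
70 [-0.68  0.19]
75 [-0.69  0.13]
80 [-0.7   0.06]
85 [-0.7  0. ]
90 [-0.7  -0.06]
95 [-0.69 -0.12]
```

send_rows(
  plan=[
    [-0.03,0.35,0,0.0436],
    [-0.03,0.35,0,0.0436],
    [-0.06,0.345,0,0.0436],
    [-0.06,0.345,0,0.0436],
    [-0.09,0.34,0,0.0436],
    [-0.09,0.34,0,0.0436],
    [-0.12,0.33,0,0.0436],
    [-0.12,0.33,0,0.0436],
  ],
)

```text
t: 4.47
tcp_pos: [0.6316, 0.1349, 0.0842]
tcp_rot: [0.136, 0.695, 0.136, -0.693]
ft_force: [2.0, -3.3, 6.3]
gripper_width: 0.184
```

```bash
python3 -c "
from h import *;st()"
```

```text
t4.47 p [0.6316 0.1349 0.0842] x [ 0.002 -0.    -1.   ] jaw-67.80 F [ 2.05 -3.33  6.29] T [-0.429 -0.174 -0.359] w0.184 q [ 0.12  0.68  1.44 -0.    1.02  1.3 ]
```

send_rows(
  plan=[
    [-0.145,0.32,0,0.0436],
    [-0.145,0.32,0,0.0436],
    [-0.175,0.305,0,0.0436],
    [-0.175,0.305,0,0.0436],
    [-0.2,0.29,0,0.0436],
    [-0.2,0.29,0,0.0436],
    [-0.225,0.27,0,0.0436],
    [-0.225,0.27,0,0.0436],
    [-0.245,0.25,0,0.0436],
    [-0.245,0.25,0,0.0436],
    [-0.27,0.225,0,0.0436],
    [-0.27,0.225,0,0.0436],
  ],
)

```text
t: 5.47
tcp_pos: [0.6067, 0.1679, 0.0842]
tcp_rot: [0.312, 0.636, 0.31, -0.634]
ft_force: [4.8, -5.7, 4.9]
gripper_width: 0.182
```

```bash
python3 -c "
from h import *;st()"
```

```text
t5.47 p [0.6067 0.1679 0.0842] x [ 0.003 -0.    -1.   ] jaw-37.81 F [ 4.81 -5.7   4.89] T [-0.814 -0.612 -0.018] w0.182 q [ 0.18  0.66  1.48 -0.    0.99  0.84]
```

send_rows(
  plan=[
    [-0.285,0.205,0,0.0436],
    [-0.285,0.205,0,0.0436],
    [-0.305,0.175,0,0.0436],
    [-0.305,0.175,0,0.0436],
    [-0.315,0.15,0,0.0436],
    [-0.315,0.15,0,0.0436],
    [-0.33,0.12,0,0.0436],
    [-0.33,0.12,0,0.0436],
    [-0.34,0.095,0,0.0436],
    [-0.34,0.095,0,0.0436],
    [-0.345,0.065,0,0.0436],
    [-0.345,0.065,0,0.0436],
  ],
)

```text
t: 6.47
tcp_pos: [0.5688, 0.1839, 0.0842]
tcp_rot: [0.466, 0.534, 0.464, -0.532]
ft_force: [8.4, -8.6, 1.9]
gripper_width: 0.18
```

```bash
python3 -c "
from h import *;st()"
```

```text
t6.47 p [0.5688 0.1839 0.0842] x [ 0.004 -0.    -1.   ] jaw-7.81 F [ 8.37 -8.56  1.92] T [-1.255 -1.095  0.072] w0.180 q [ 0.21  0.63  1.57 -0.    0.94  0.35]
```

send_rows(
  plan=[
    [-0.28,-0.05,0,0.0349],
    [-0.28,-0.05,0,0.0349],
    [0,0,0,0],
    [0,0,0,0],
  ],
)

```text
t: 6.8
tcp_pos: [0.5631, 0.1842, 0.0843]
tcp_rot: [0.483, 0.518, 0.482, -0.515]
ft_force: [5.1, 6.6, 4.2]
gripper_width: 0.185
```

```bash
python3 -c "
from h import *;st()"
```

```text
t6.80 p [0.5631 0.1842 0.0843] x [ 0.004  0.001 -1.   ] jaw-3.92 F [5.07 6.56 4.25] T [ 1.118 -0.657  0.399] w0.185 q [0.22 0.62 1.58 0.   0.93 0.28]
```

send_rows(
  plan=[
    [-0.1,0.02,0,0.0125],
    [-0.1,0.02,0,0.0125],
    [-0.1,0,0,0.0125],
    [0,0,0,0],
  ],
)

```text
t: 7.13
tcp_pos: [0.5605, 0.1844, 0.0843]
tcp_rot: [0.493, 0.509, 0.492, -0.506]
ft_force: [7.3, 3.4, 2.5]
gripper_width: 0.184
```

```bash
python3 -c "
from h import *;st()"
```

```text
t7.13 p [0.5605 0.1844 0.0843] x [ 0.004  0.001 -1.   ] jaw-1.75 F [7.28 3.44 2.5 ] T [ 0.637 -0.879  0.172] w0.184 q [0.22 0.62 1.59 0.   0.93 0.25]
```

send_rows(
  plan=[
    [-0.07,0,0,0.0088],
    [-0.07,0,0,0.0088],
    [0,0,0,0],
  ],
)

```text
t: 7.38
tcp_pos: [0.5591, 0.1844, 0.0843]
tcp_rot: [0.498, 0.505, 0.496, -0.502]
ft_force: [7.2, 4.3, 2.9]
gripper_width: 0.183
```

```bash
python3 -c "
from h import *;st()"
```

```text
t7.38 p [0.5591 0.1844 0.0843] x [ 0.004  0.001 -1.   ] jaw-0.75 F [7.19 4.32 2.91] T [ 0.686 -0.93   0.132] w0.183 q [0.22 0.62 1.59 0.   0.93 0.23]
```

send_rows(
  plan=[
    [-0.05,0,0,0.0063],
    [-0.05,0,0,0.0063],
    [-0.05,0,0,0.0063],
    [0,0,0,0],
  ],
)

```text
t: 7.72
tcp_pos: [0.5577, 0.1844, 0.0843]
tcp_rot: [0.502, 0.5, 0.501, -0.497]
ft_force: [7.4, 4.3, 2.1]
gripper_width: 0.182
```

send_rows(
  plan=[
    [-0.05,0,0,0.0063],
    [-0.05,0,0,0.0063],
    [0,0,0,0],
  ],
)

```text
t: 7.97
tcp_pos: [0.5567, 0.1844, 0.0843]
tcp_rot: [0.505, 0.497, 0.504, -0.494]
ft_force: [7.8, 5.7, 2.3]
gripper_width: 0.178
```

send_rows(
  plan=[
    [-0.05,-0.01,0,0.0063],
    [-0.05,0,0,0.0063],
    [0,0,0,0],
  ],
)

```text
t: 8.22
tcp_pos: [0.5559, 0.1844, 0.0843]
tcp_rot: [0.508, 0.494, 0.507, -0.491]
ft_force: [9.1, 5.6, 1.1]
gripper_width: 0.186
```

send_rows(
  plan=[
    [-0.05,0,0,0.0063],
    [-0.04,0,0,0.005],
    [0,0,0,0],
  ],
)

```text
t: 8.47
tcp_pos: [0.5554, 0.1844, 0.0844]
tcp_rot: [0.511, 0.491, 0.509, -0.488]
ft_force: [10.5, 5.0, 0.4]
gripper_width: 0.187
```

send_rows(
  plan=[
    [-0.03,0,0,0.002],
    [-0.03,0,0,0.002],
    [0,0,0,0],
  ],
)

```text
t: 8.72
tcp_pos: [0.5551, 0.1844, 0.0844]
tcp_rot: [0.512, 0.491, 0.51, -0.487]
ft_force: [12.7, 4.8, -0.3]
gripper_width: 0.18
```

```bash
python3 -c "
from h import *;st()"
```

```text
t8.72 p [0.5551 0.1844 0.0844] x [ 0.006  0.002 -1.   ] jaw2.59 F [12.67  4.78 -0.26] T [ 0.799 -1.74  -0.367] w0.180 q [0.22 0.61 1.6  0.   0.92 0.17]
```

send_rows(
  plan=[
    [-0.02,0,0,-0.004],
    [-0.02,0,0,-0.004],
    [0,0,0,0],
    [0,0,0,0],
  ],
)

```text
t: 9.05
tcp_pos: [0.5551, 0.1844, 0.0845]
tcp_rot: [0.511, 0.493, 0.508, -0.488]
ft_force: [14.6, 4.7, -2.9]
gripper_width: 0.178
```

```bash
python3 -c "
from h import *;st();snap('wrist','w4');snap('side','s4');crop('s4',210,150,370,280,5,'s4c')"
```

```text
t9.05 p [0.5551 0.1844 0.0845] x [ 0.007  0.002 -1.   ] jaw2.15 F [14.64  4.74 -2.92] T [ 0.766 -1.988  0.052] w0.178 q [0.22 0.61 1.6  0.   0.92 0.18]
```

View pics/w4.png

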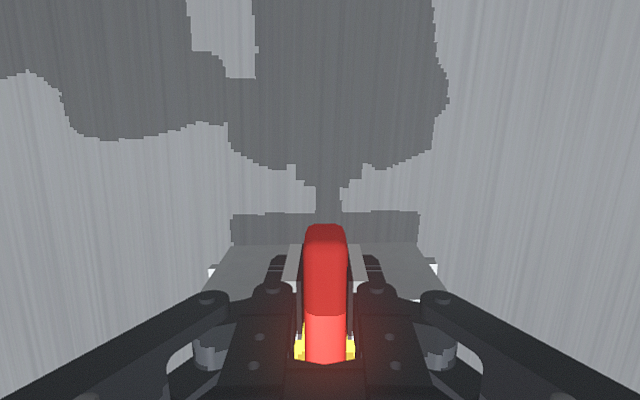

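View pics/s4c.png

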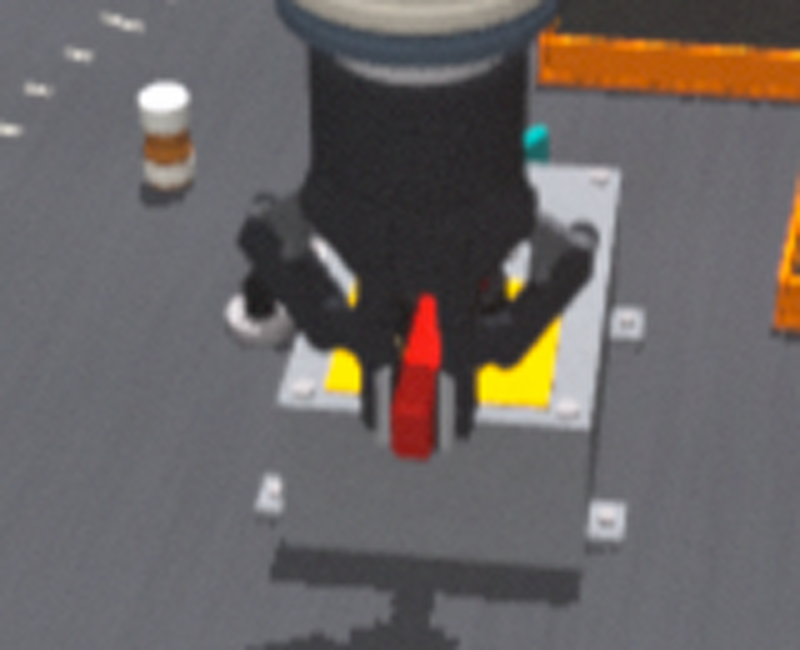

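Force climbs while the lever stays put, so it's on the stop. One small confirming push, then release.

send_rows(
  plan=[
    [-0.03,0,0,0],
    [0,0,0,0],
    [0,0,0,0],
  ],
)

```text
t: 9.4
tcp_pos: [0.5551, 0.1844, 0.0845]
tcp_rot: [0.511, 0.493, 0.508, -0.488]
ft_force: [17.0, 3.1, -3.1]
gripper_width: 0.181
```

send_rows(
  plan=[
    [0.03,0,0,0],
    [0.03,0,0,0],
    [0.03,0,0,0],
    [0,0,0,0],
  ],
)

```text
t: 9.73
tcp_pos: [0.5551, 0.1844, 0.0844]
tcp_rot: [0.51, 0.492, 0.508, -0.489]
ft_force: [11.6, 4.3, -0.9]
gripper_width: 0.182
```

send_rows(
  plan=[
    [0.06,0,0,0],
    [0.06,0,0,0],
    [0.04,0,0,0],
    [0,0,0,0],
  ],
)

```text
t: 10.07
tcp_pos: [0.5553, 0.1844, 0.0843]
tcp_rot: [0.51, 0.492, 0.509, -0.489]
ft_force: [4.6, 6.3, 5.4]
gripper_width: 0.184
```

send_rows(
  plan=[
    [0,0,0,0],
    [0,0,0,0],
    [0,0,0,0],
    [0,0,0,0],
    [0,0,0,0],
    [0,0,0,0],
  ],
  gripper=0.45,
)

```text
t: 10.57
tcp_pos: [0.5537, 0.1836, 0.0832]
tcp_rot: [0.509, 0.49, 0.509, -0.491]
ft_force: [0.3, 0.2, -0.9]
gripper_width: 0.447
```

```bash
python3 -c "
from h import *;st()"
```

```text
t10.57 p [0.5537 0.1836 0.0832] x [-0. -0. -1.] jaw2.15 F [ 0.32  0.16 -0.92] T [-0.043 -0.016 -0.018] w0.447 q [ 0.22  0.62  1.6  -0.    0.93  0.18]
```

send_rows(
  plan=[
    [0,0,1,0],
    [0,0,2,0],
    [0,0,3,0],
    [0,0,3,0],
    [0,0,3,-0.06],
    [0,-1.4,0,-0.12],
    [0,-1.4,0,-0.12],
    [0,-1.4,0,-0.12],
    [0,-1.4,0,-0.12],
    [0,-1.4,0,-0.12],
    [0,-1.4,0,-0.12],
    [0,-1.4,0,-0.12],
    [0,-1.4,0,-0.12],
    [0,-1.4,0,-0.12],
    [0,-1.4,0,-0.12],
    [0,-1.4,0,-0.12],
    [0,-0.4,0,-0.12],
    [0,0,0,-0.046],
    [0,0,0,0],
    [0,0,0,0],
  ],
)

```text
t: 12.23
tcp_pos: [0.5538, 0.0256, 0.2038]
tcp_rot: [0.023, 0.707, 0.023, -0.707]
ft_force: [-0.2, 0.4, -0.3]
gripper_width: 0.45
```

```bash
python3 -c "
from h import *;st();
for n in('wrist','scene','side'): snap(n,n+'5')
crop('scene5',280,150,400,250,6.5,'c5')
crop('side5',240,165,350,270,5.6,'d5')"
```

```text
t12.23 p [0.5538 0.0256 0.2038] x [ 0.  0. -1.] jaw-86.32 F [-0.22  0.44 -0.27] T [-0.    -0.    -0.074] w0.450 q [-0.06  0.42  1.56  0.    1.16  1.45]
```

View pics/wrist5.png

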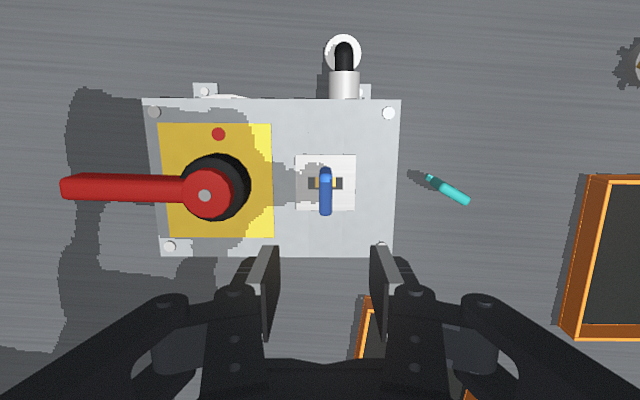

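View pics/c5.png

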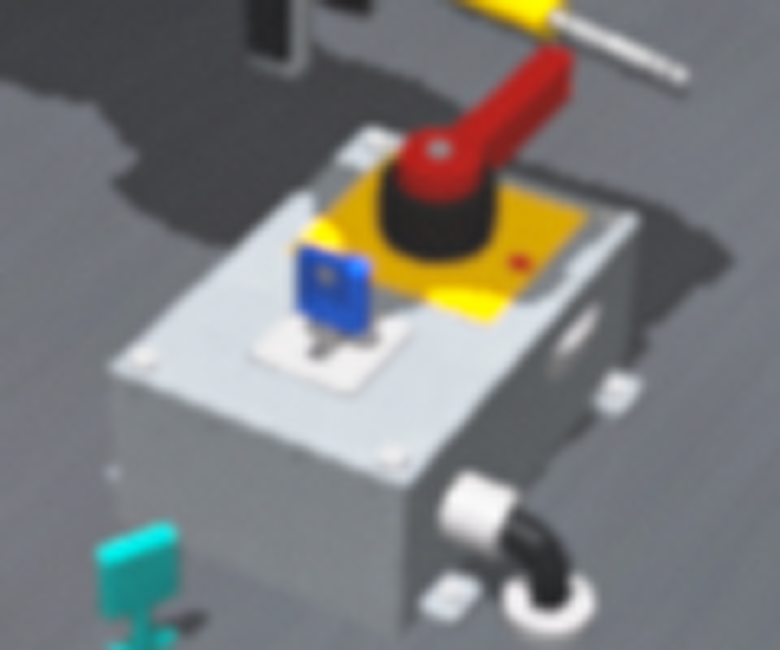

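View pics/d5.png

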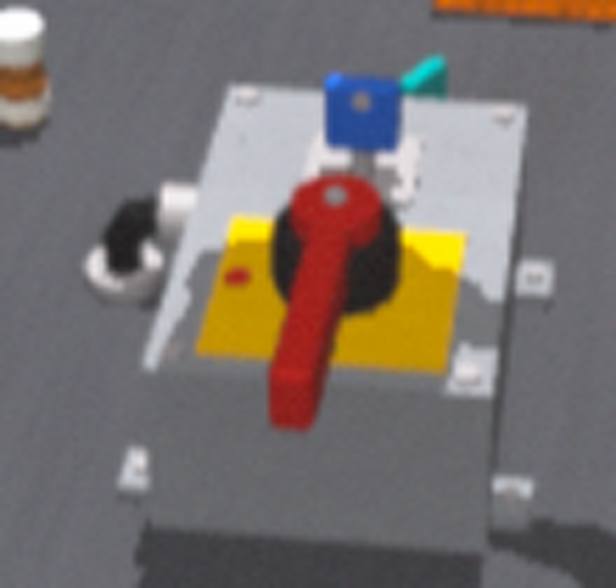

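The lever now points to OFF, with its bar at (65..205,188) in the wrist view. The blue key stands at (325,190), directly on the lock plate, and the turquoise decoy lies apart at (448,190).

```bash
python3 -c "
from h import *;crop('wrist5',270,140,380,230,7,'w5c')"
```

```text
(no output)
```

View pics/w5c.png

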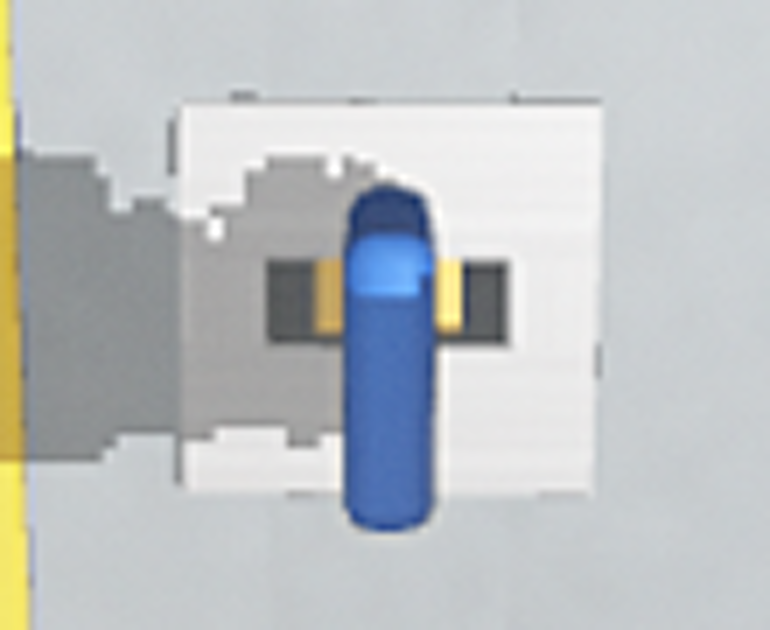

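```bash
python3 - <<'E'
from h import *
W=lambda U,V:((U+.5)/7-.5+270,(V+.5)/7-.5+140)
d=np.load('pics/wrist5.npz');print(-d['R'].T@d['t'])
print('slot',ray('wrist5',*W(388.5,302),.075), 'plate', np.mean([ray('wrist5',*W(*p),.075) for p in((180,104),(602,104),(592,492),(182,490))],0))
print('bow',ray('wrist5',*W(388,530),.117),ray('wrist5',*W(388,367),.117),ray('wrist5',*W(391,230),.117))
a=ray('wrist5',*W(267,302),.075);b=ray('wrist5',*W(510,302),.075);print(b-a)
st()
E
```

```text
[0.61968995 0.02938023 0.34595971]
slot [0.56267414 0.02497523 0.075     ] plate [0.5627337  0.02492639 0.075     ]
bow [0.54919912 0.02425477 0.117     ] [0.56526027 0.02529867 0.117     ] [0.57834762 0.0258696  0.117     ]
[ 0.00173175 -0.02690508  0.        ]
t12.38 p [0.5538 0.0259 0.2035] x [ 0. -0. -1.] jaw-86.32 F [-0.16  0.06  0.13] T [ 0.045  0.    -0.007] w0.449 q [-0.06  0.42  1.56 -0.    1.16  1.45]
```

send_rows(
  plan=[
    [0.44,-0.04,-1,0],
    [0.43,-0.05,-2,0],
    [0,0,-2.5,0],
    [0,0,-2.5,0],
    [0,0,-2,0],
    [0,0,-1.2,0],
    [0,0,-0.6,0],
    [0,0,-0.15,0],
    [0,0,0,0],
    [0,0,0,0],
  ],
)

```text
t: 13.22
tcp_pos: [0.5631, 0.0248, 0.0844]
tcp_rot: [0.022, 0.707, 0.022, -0.706]
ft_force: [0.1, -0.6, 0.9]
gripper_width: 0.45
```

```bash
python3 -c "
from h import *;st();snap('wrist','w6');crop('w6',200,200,460,400,3,'w6c')"
```

```text
t13.22 p [0.5631 0.0248 0.0844] x [ 0.001 -0.    -1.   ] jaw-86.42 F [ 0.12 -0.58  0.95] T [ 0.029 -0.048  0.013] w0.450 q [-0.06  0.59  1.65  0.    0.9   1.45]
```

View pics/w6c.png

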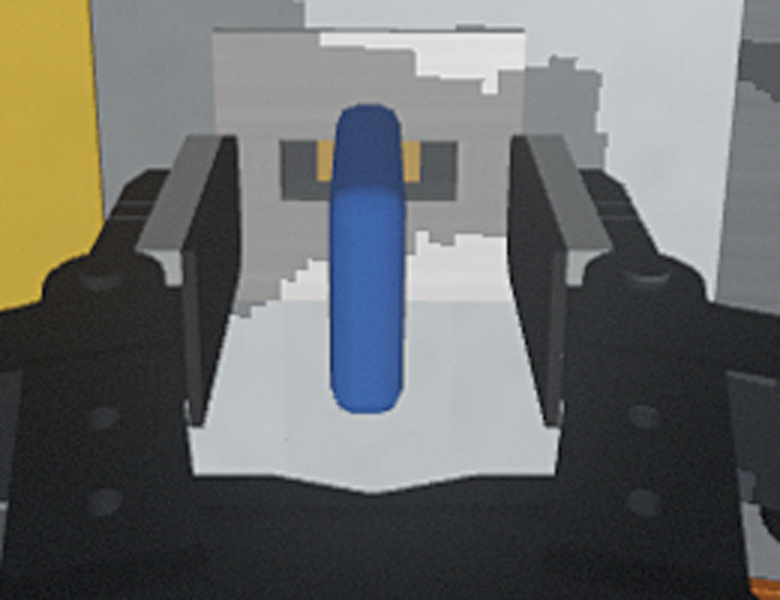

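```bash
python3 - <<'E'
from h import *
W=lambda U,V:((U+.5)/3-.5+200,(V+.5)/3-.5+200)
print(ray('w6',*W(369,170),.075),ray('w6',*W(368,412),.117),ray('w6',*W(368,185),.117))
E
```

```text
[0.56251638 0.02489962 0.075     ] [0.55003994 0.02408781 0.117     ] [0.57908929 0.02586972 0.117     ]
```

send_rows(
  plan=[
    [0,0.06,0,0],
    [0,0,0,0],
  ],
)

```text
t: 13.43
tcp_pos: [0.5629, 0.0254, 0.0844]
tcp_rot: [0.022, 0.707, 0.022, -0.706]
ft_force: [0.1, -0.5, -0.8]
gripper_width: 0.454
```

send_rows(
  plan=[
    [0,0,0,0],
    [0,0,0,0],
    [0,0,0,0],
    [0,0,0,0],
    [0,0,0,0],
    [0,0,0,0],
    [0,0,0,0],
    [0,0,0,0],
  ],
  gripper=0,
  force=20,
)

```text
t: 14.1
tcp_pos: [0.5626, 0.0253, 0.084]
tcp_rot: [0.022, 0.707, 0.022, -0.707]
ft_force: [-0.4, 0.6, 6.2]
gripper_width: 0.102
```

```bash
python3 -c "
from h import *;st()"
```

```text
t14.10 p [0.5626 0.0253 0.084 ] x [ 0. -0. -1.] jaw-86.43 F [-0.41  0.57  6.19] T [-0.013  0.169  0.009] w0.102 q [-0.06  0.59  1.65  0.    0.9   1.45]
```

send_rows(
  plan=[
    [0,0,0.05,0],
    [0,0,0,0.03],
    [0,0,0,0.04],
    [0,0,0,0.04],
    [0,0,0,0.04],
    [0,0,0,0],
  ],
)

```text
t: 14.6
tcp_pos: [0.5624, 0.0254, 0.0841]
tcp_rot: [-0.076, -0.703, -0.076, 0.703]
ft_force: [0.6, 1.0, -0.9]
gripper_width: 0.102
```

```bash
python3 -c "
from h import *;st()"
```

```text
t14.60 p [0.5624 0.0254 0.0841] x [-0.  0. -1.] jaw-77.72 F [ 0.63  1.   -0.89] T [0.141 0.039 0.021] w0.102 q [-0.06  0.59  1.65  0.    0.9   1.3 ]
```

send_rows(
  plan=[
    [0,0,0,0.05],
    [0,0,0,0.05],
    [0,0,0,0.05],
    [0,0,0,0.05],
    [0,0,0,0.05],
    [0,0,0,0.05],
    [0,0,0,0],
  ],
)

```text
t: 15.18
tcp_pos: [0.5624, 0.0253, 0.0842]
tcp_rot: [-0.18, -0.684, -0.18, 0.684]
ft_force: [-0.2, -0.5, 0.0]
gripper_width: 0.098
```

```bash
python3 -c "
from h import *;st()"
```

```text
t15.18 p [0.5624 0.0253 0.0842] x [-0. -0. -1.] jaw-60.58 F [-0.18 -0.49  0.03] T [ 0.019  0.036 -0.005] w0.098 q [-0.06  0.59  1.65 -0.    0.9   1.  ]
```

send_rows(
  plan=[
    [0,0,0,0.04],
    [0,0,0,0.04],
    [0,0,0,0.04],
    [0,0,0,0.04],
    [0,0,0,0.04],
    [0,0,0,0],
  ],
)

```text
t: 15.68
tcp_pos: [0.5625, 0.0253, 0.0842]
tcp_rot: [-0.246, -0.663, -0.246, 0.663]
ft_force: [-0.5, 0.1, -1.3]
gripper_width: 0.103
```

```bash
python3 -c "
from h import *;st()"
```

```text
t15.68 p [0.5625 0.0253 0.0842] x [-0. -0. -1.] jaw-49.22 F [-0.5   0.11 -1.26] T [-0.055  0.008 -0.052] w0.103 q [-0.06  0.59  1.65 -0.    0.9   0.8 ]
```

send_rows(
  plan=[
    [0,0,0,0.02],
    [0,0,0,0.02],
    [0,0,0,0.02],
    [0,0,0,0],
  ],
)

```text
t: 16.02
tcp_pos: [0.5625, 0.0253, 0.0842]
tcp_rot: [-0.267, -0.655, -0.267, 0.655]
ft_force: [-0.1, -1.6, -2.2]
gripper_width: 0.099
```

```bash
python3 -c "
from h import *;st()"
```

```text
t16.02 p [0.5625 0.0253 0.0842] x [-0.  0. -1.] jaw-45.69 F [-0.09 -1.61 -2.15] T [-0.126 -0.039  0.01 ] w0.099 q [-0.06  0.59  1.65 -0.    0.9   0.74]
```

send_rows(
  plan=[
    [0,0,0,0.02],
    [0,0,0,0.02],
    [0,0,0,0.02],
    [0,0,0,0.02],
    [0,0,0,0],
  ],
)

```text
t: 16.43
tcp_pos: [0.5625, 0.0253, 0.0843]
tcp_rot: [0.293, 0.644, 0.293, -0.644]
ft_force: [0.6, -0.7, -1.9]
gripper_width: 0.102
```

```bash
python3 -c "
from h import *;st()"
```

```text
t16.43 p [0.5625 0.0253 0.0843] x [ 0. -0. -1.] jaw-41.06 F [ 0.57 -0.66 -1.87] T [-0.222 -0.03  -0.066] w0.102 q [-0.06  0.59  1.65 -0.    0.9   0.66]
```

send_rows(
  plan=[
    [0,0,0,0.04],
    [0,0,0,0.04],
    [0,0,0,0.04],
    [0,0,0,0.04],
    [0,0,0,0.04],
    [0,0,0,0.04],
    [0,0,0,0.04],
    [0,0,0,0.04],
    [0,0,0,0],
  ],
)

```text
t: 17.18
tcp_pos: [0.5627, 0.0253, 0.0843]
tcp_rot: [0.392, 0.589, 0.392, -0.589]
ft_force: [0.5, -1.3, -2.2]
gripper_width: 0.1
```

```bash
python3 -c "
from h import *;st()"
```

```text
t17.18 p [0.5627 0.0253 0.0843] x [ 0. -0. -1.] jaw-22.72 F [ 0.5  -1.29 -2.21] T [-0.157 -0.153  0.013] w0.100 q [-0.06  0.59  1.65 -0.    0.9   0.34]
```

send_rows(
  plan=[
    [0,0,0,0.04],
    [0,0,0,0.04],
    [0,0,0,0.04],
    [0,0,0,0.04],
    [0,0,0,0.04],
    [0,0,0,0.03],
    [0,0,0,0],
  ],
)

```text
t: 17.77
tcp_pos: [0.5627, 0.0253, 0.0843]
tcp_rot: [0.456, 0.54, 0.456, -0.54]
ft_force: [1.1, -0.9, -1.5]
gripper_width: 0.101
```

```bash
python3 -c "
from h import *;st()"
```

```text
t17.77 p [0.5627 0.0253 0.0843] x [ 0. -0. -1.] jaw-9.65 F [ 1.08 -0.88 -1.52] T [-0.177 -0.178  0.004] w0.101 q [-0.06  0.59  1.65 -0.    0.9   0.11]
```

send_rows(
  plan=[
    [0,0,0,0.035],
    [0,0,0,0.035],
    [0,0,0,0.035],
    [0,0,0,0.03],
    [0,0,0,0.02],
    [0,0,0,0.02],
    [0,0,0,0],
  ],
)

```text
t: 18.35
tcp_pos: [0.5627, 0.0253, 0.0843]
tcp_rot: [0.502, 0.498, 0.502, -0.498]
ft_force: [1.5, -1.0, -0.8]
gripper_width: 0.1
```

```bash
python3 -c "
from h import *;st()"
```

```text
t18.35 p [0.5627 0.0253 0.0843] x [ 0. -0. -1.] jaw0.38 F [ 1.46 -1.05 -0.78] T [-0.259 -0.406 -0.065] w0.100 q [-0.06  0.59  1.65 -0.    0.9  -0.07]
```

send_rows(
  plan=[
    [0,0,0,0.015],
    [0,0,0,0.015],
    [0,0,0,0.015],
    [0,0,0,0.01],
    [0,0,0,0],
  ],
)

```text
t: 18.77
tcp_pos: [0.5627, 0.0253, 0.0843]
tcp_rot: [0.515, 0.484, 0.515, -0.484]
ft_force: [2.8, -1.6, -1.0]
gripper_width: 0.1
```

```bash
python3 -c "
from h import *;st()"
```

```text
t18.77 p [0.5627 0.0253 0.0843] x [ 0. -0. -1.] jaw3.57 F [ 2.79 -1.62 -1.03] T [-0.256 -0.498 -0.073] w0.100 q [-0.06  0.59  1.65  0.    0.9  -0.12]
```

send_rows(
  plan=[
    [0,0,0.15,0],
    [0,0,0.2,0],
    [0,0,0.2,0],
    [0,0,0,0],
  ],
)

```text
t: 19.1
tcp_pos: [0.5623, 0.0254, 0.0902]
tcp_rot: [0.515, 0.484, 0.515, -0.484]
ft_force: [0.2, -0.1, -0.9]
gripper_width: 0.099
```

```bash
python3 -c "
from h import *;st()"
```

```text
t19.10 p [0.5623 0.0254 0.0902] x [-0.  0. -1.] jaw3.52 F [ 0.2  -0.13 -0.91] T [0.001 0.02  0.012] w0.099 q [-0.06  0.58  1.65  0.    0.91 -0.12]
```

send_rows(
  plan=[
    [0,0,0.4,0],
    [0,0,0.4,0],
    [0,0,0.5,0],
    [0,0,0.5,0],
    [0,0,0.8,0],
    [0,0,1,0],
    [0,0,1.5,0],
    [0,0,2,0],
    [0,0,2,0],
    [0,0,1,0],
    [0,0,0,0],
  ],
)

```text
t: 20.02
tcp_pos: [0.5638, 0.0253, 0.1934]
tcp_rot: [0.516, 0.485, 0.514, -0.483]
ft_force: [1.5, 0.0, -0.6]
gripper_width: 0.098
```

```bash
python3 -c "
from h import *;st();snap('wrist','w7');snap('scene','s7');crop('s7',260,110,400,240,4.5,'s7c')"
```

```text
t20.02 p [0.5638 0.0253 0.1934] x [ 0.004 -0.    -1.   ] jaw3.53 F [ 1.53  0.04 -0.6 ] T [ 0.007 -0.021 -0.021] w0.098 q [-0.06  0.45  1.55 -0.    1.14 -0.12]
```

View pics/s7.png

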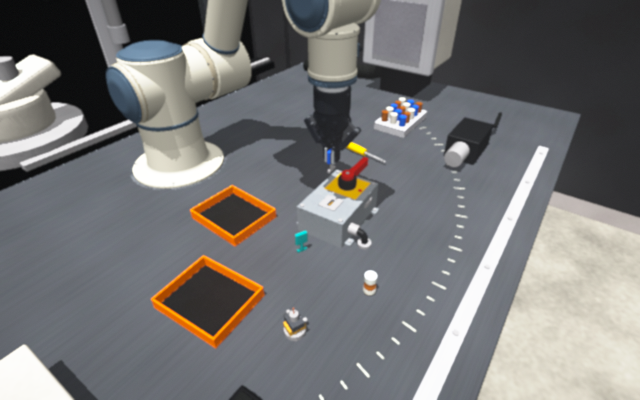

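View pics/w7.png

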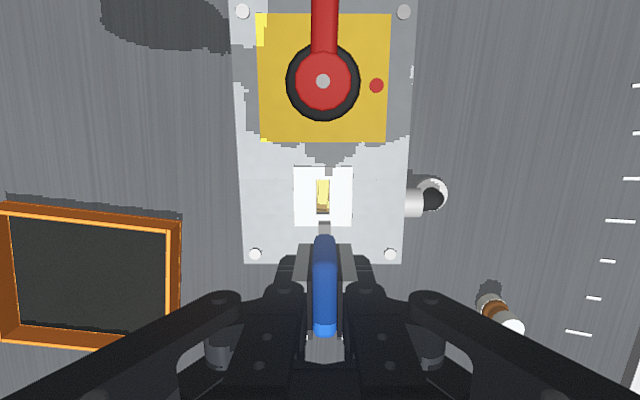

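The key is out of the lock and held, and the slot at (323,195) is empty. Now moving it to the tray.

send_rows(
  plan=[
    [-0.3,-1.2,0,0],
    [-0.5,-2.4,0,0],
    [-0.6,-2.8,0,0],
    [-0.6,-2.8,0,0],
    [-0.6,-2.8,0,0],
    [-0.6,-2.8,0,0],
    [-0.6,-2.8,0,0],
    [-0.6,-2.8,0,0],
    [-0.6,-2.8,0,0],
    [-0.6,-2.8,0,0],
    [-0.6,-2.8,0,0],
    [-0.5,-2.4,0,0],
    [-0.4,-1.8,0,0],
    [0,0,0,0],
    [0,0,0,0],
  ],
)

```text
t: 21.37
tcp_pos: [0.4904, -0.3054, 0.1895]
tcp_rot: [0.514, 0.485, 0.515, -0.485]
ft_force: [-0.5, 0.7, -1.3]
gripper_width: 0.103
```

```bash
python3 -c "
from h import *;st();snap('wrist','w8');snap('scene','s8');snap('side','d8')
print(proj('w8',[.492,-.307,.004]),proj('w8',[.564,-.25,.028]))"
```

```text
t21.37 p [ 0.4904 -0.3054  0.1895] x [-0.002  0.001 -1.   ] jaw3.42 F [-0.46  0.66 -1.3 ] T [-0.021 -0.008  0.006] w0.103 q [-0.66  0.47  1.51 -0.    1.16 -0.72]
[326.23922601 180.88273039] [416.69369923 124.765941  ]
```

View pics/w8.png

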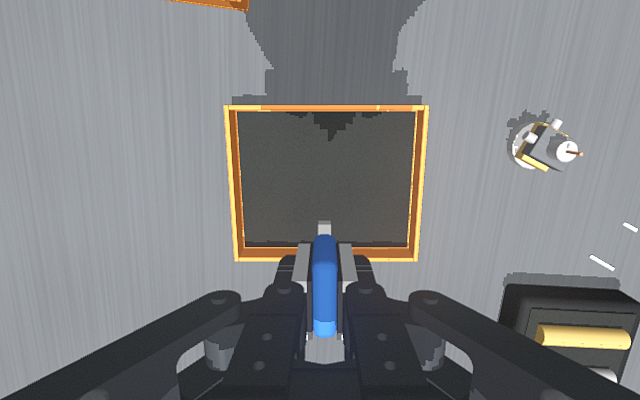

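View pics/s8.png

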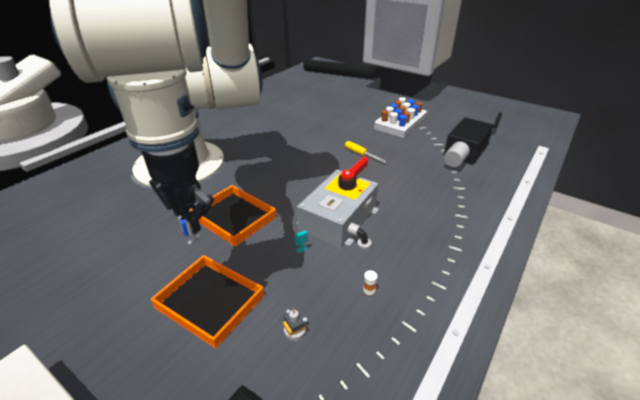

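send_rows(
  plan=[
    [0,0,-1,0],
    [0,0,-2,0],
    [0,0,-2.5,0],
    [0,0,-2.5,0],
    [0,0,-2.5,0],
    [0,0,-2,0],
    [0,0,-1.5,0],
    [0,0,-1,0],
    [0,0,-0.4,0],
    [0,0,0,0],
    [0,0,0,0],
  ],
)

```text
t: 22.43
tcp_pos: [0.4919, -0.3046, 0.0372]
tcp_rot: [0.515, 0.484, 0.515, -0.484]
ft_force: [0.1, -0.2, 0.3]
gripper_width: 0.1
```

send_rows(
  plan=[
    [0,0,-0.15,0],
    [0,0,-0.15,0],
    [0,0,-0.1,0],
    [0,0,0,0],
  ],
)

```text
t: 22.77
tcp_pos: [0.4916, -0.3047, 0.0329]
tcp_rot: [0.515, 0.484, 0.515, -0.484]
ft_force: [-0.6, -0.4, -1.2]
gripper_width: 0.101
```

```bash
python3 -c "
from h import *;st()"
```

```text
t22.77 p [ 0.4916 -0.3047  0.0329] x [ 0. -0. -1.] jaw3.52 F [-0.6  -0.37 -1.16] T [-0.052 -0.006 -0.033] w0.101 q [-0.66  0.69  1.65 -0.    0.81 -0.72]
```

send_rows(
  plan=[
    [0,0,-0.1,0],
    [0,0,-0.1,0],
    [0,0,-0.1,0],
    [0,0,0,0],
  ],
)

```text
t: 23.1
tcp_pos: [0.4915, -0.3046, 0.0296]
tcp_rot: [0.515, 0.484, 0.515, -0.484]
ft_force: [0.3, 0.4, 0.0]
gripper_width: 0.097
```

send_rows(
  plan=[
    [0,0,-0.1,0],
    [0,0,-0.05,0],
    [0,0,0,0],
  ],
)

```text
t: 23.35
tcp_pos: [0.4915, -0.3046, 0.0281]
tcp_rot: [0.515, 0.484, 0.515, -0.484]
ft_force: [0.1, -0.5, -0.2]
gripper_width: 0.105
```

send_rows(
  plan=[
    [0,0,-0.04,0],
    [0,0,0,0],
    [0,0,0,0],
    [0,0,0,0],
    [0,0,0,0],
    [0,0,0,0],
  ],
  gripper=0.3,
)

```text
t: 23.85
tcp_pos: [0.4916, -0.3047, 0.0279]
tcp_rot: [0.515, 0.484, 0.515, -0.484]
ft_force: [-0.0, -0.1, 0.1]
gripper_width: 0.299
```

```bash
python3 -c "
from h import *;st();snap('wrist','w9')"
```

```text
t23.85 p [ 0.4916 -0.3047  0.0279] x [ 0. -0. -1.] jaw3.53 F [-0.02 -0.09  0.08] T [ 0.028 -0.011 -0.044] w0.299 q [-0.66  0.69  1.65 -0.    0.8  -0.72]
```

View pics/w9.png

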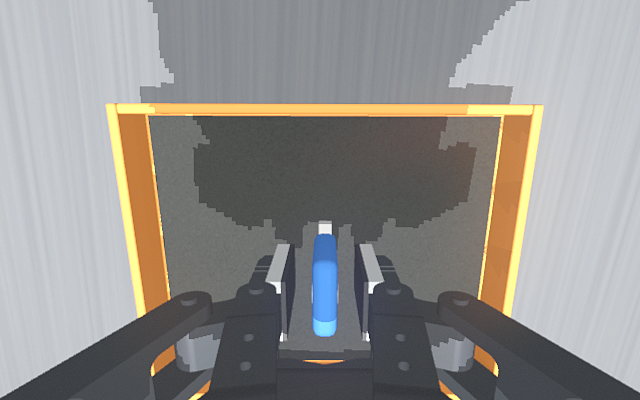

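The key stands free at (325,285) between the pads, inside the tray. Lifting straight up.

send_rows(
  plan=[
    [0,0,0.5,0],
    [0,0,1,0],
    [0,0,2,0],
    [0,0,3,0],
    [0,0,3,0],
    [0,0,3,0],
    [0,0,3,0],
    [0,0,2,0],
    [0,0,0,0],
    [0,0,0,0],
    [0,0,0,0],
    [0,0,0,0],
  ],
)

```text
t: 24.9
tcp_pos: [0.491, -0.3043, 0.2021]
tcp_rot: [0.515, 0.484, 0.516, -0.484]
ft_force: [-1.0, -0.5, -0.6]
gripper_width: 0.3
```

```bash
python3 -c "
from h import *;st();snap('wrist','wa');snap('scene','sa');snap('side','da');st()"
```

```text
t24.90 p [ 0.491  -0.3043  0.2021] x [-0.001  0.001 -1.   ] jaw3.52 F [-0.95 -0.54 -0.63] T [-0.08  -0.01   0.043] w0.300 q [-0.66  0.46  1.5   0.    1.18 -0.72]
t25.05 p [ 0.4912 -0.3044  0.2021] x [-0.001  0.001 -1.   ] jaw3.52 F [ 0.29 -0.07 -0.16] T [-0.036 -0.025 -0.013] w0.297 q [-0.66  0.46  1.5  -0.    1.18 -0.72]
```

View pics/wa.png

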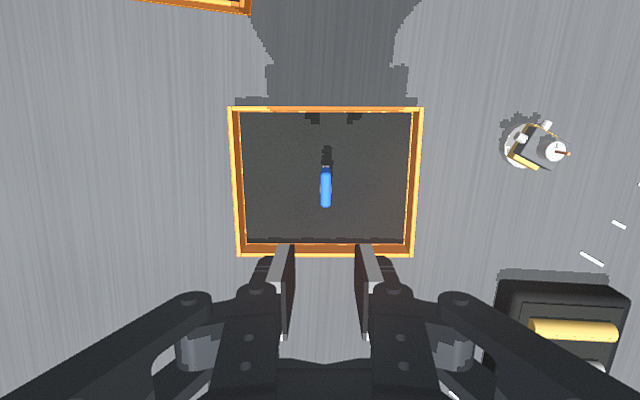

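View pics/da.png

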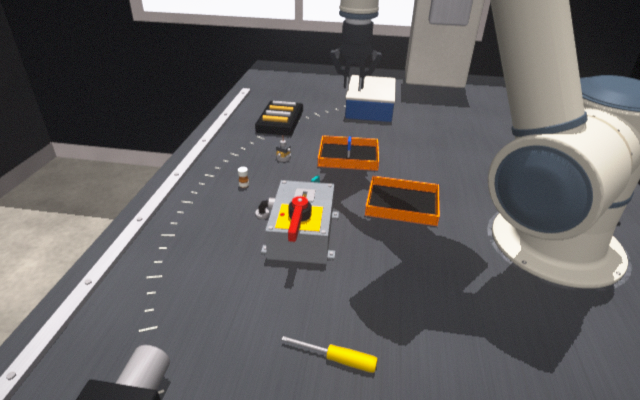

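View pics/sa.png

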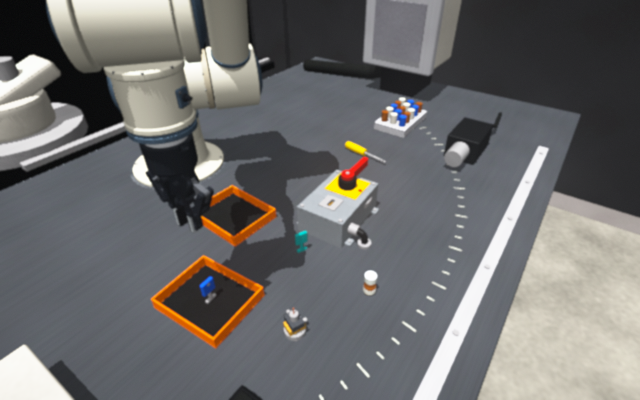

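The key stands in the correct tray, at (207,290) in the scene view. The lever is at OFF, the bystanders are where they were, and the gripper is clear.

```bash
python3 -c "
from h import *;print(r.sign_off())"
```

```text
the job is handed in; nothing more can be done
None
```

The job is done and handed in at about 25 s, inside the 72 s limit. No verdict was reported.

- **Lever:** I swung it about 90° anticlockwise onto its stop. Home was felt: the lever stayed put while the push at the grip rose from 12.7 to 17 N, against a forcing limit of 25 N. I eased the push off before letting go.
- **Key:** It turned freely past the 40° block, through 90°. The twist I read stayed under 0.1 N m and the side force within about 3 N. It then lifted straight out with almost no force.
- **Placing:** I set it down upright in the right-hand orange tray, the one at (208,300) in the first scene picture.

**Last checks:** the final pictures show the key standing in the middle of that tray, the lever at OFF, and the bystanders and turquoise look-alike where they were. The gripper was about 0.2 m up and touching nothing. No check failed.

The position estimates differed slightly: the lock came out about 1 mm apart between the scene and wrist cameras, and a rough side-camera reading of the tray centre was about 3 cm off. I used the wrist reading for the lock. For the tray I used the corner-based centre, which the wrist view confirmed.

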